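Close the lens drawer and hold up a clean lens in the lens tongs

TASK

This lens blank has just been cleaned and must not be touched by the gripper itself or fall. First push the open drawer of the lens cabinet fully home until its catch seats, so that it is out of your way and the other blanks are safe from the grinding dust; then pick up the lens tongs by their handles, close their jaws round the rim of the lens on the round rest, and lift it level to at least 10 cm above the bench for inspection. Finish while still holding it up in the tongs, and leave the other things on the bench where they are.

Things in the scene. Friction and masses are not known exactly. Their poses are not given: they have to be found in the camera images.
- drawer_knob (a point): centre of the flat outer face of the drawer's brass knob (22 mm across, standing 18 mm out from the drawer front, 32 mm above the bench). The drawer is in a low brown wooden cabinet, 180 mm deep, 160 wide, 64 high, fixed, front towards the robot, turned by at most 0.15 rad. The point's axes are the cabinet's: x points into the cabinet, the way the drawer is pushed; z up
- drawer (a joint): how far the drawer stands open, in m: 0 is fully home; starts 0.045 to 0.085 open. It slides easily (about 1 N) until a sprung ball catch meets a ridge about 12 mm before home; it takes about 4 to 6 N to push over it, and from 5 mm before home the catch draws the drawer shut
- lens: flat round clear lens blank (hard to see), 53 mm across, 7 mm thick, 13 to 25 g, lying on the lens rest, centred within 3 mm. Origin: centre of its underside; z up
- lens_rest: lens rest fixed to the bench: a dark round foot 68 mm across (8 mm high at most beyond 22 mm from the middle) with a rubber-topped post 34 mm across, whose top is 30 mm above the bench. The rim of the lens overhangs the post all round. Origin: centre of its underside; z up
- tongs: steel lens tongs lying on the bench, 200 mm long, 18 mm high, 70 g: two arms on a pivot, sprung open, black rubber handle sleeves, two curved jaws. Origin: on their underside, midway between the sleeves (50 mm long, 18 high, the place to grip). x: along the tongs from the pivot (95 mm behind) to the jaws (70 mm ahead); y: across, the line of squeezing. They start with x within 0.35 rad of world x
- tongs_jaws (a point): point midway between the jaws, 70 mm ahead of the tongs' origin and 5.5 mm above their underside: where the lens's origin lies when the lens is held centred. The jaw linings are 18 mm high, from the tongs' underside up; the open jaws are lowered round the lens from above. With a squeeze of 20 to 60 N on the handles the lens is held firmly
- tongs_left (a joint): closing angle of each arm in rad: 0 open (47 mm wide over the sleeves), 0.06 when the jaws fit the 53 mm lens (36 mm over the sleeves), 0.11 shut empty. Jaws move 1.74 mm per mm at the sleeves. Springs press each handle out with 7 N (open) to 8 N. Squeezed to 42 to 45 mm over the sleeves the tongs can be lifted and the jaws still pass over the lens
- brass_gauge: bystander: brass ring, 32 mm across, 9 mm high, flat on the bench; origin centre of its underside
- felt_disc: bystander: green slotted felt disc, 39 mm across, 9 mm high, flat on the bench; origin centre of its underside
- steel_bush: bystander: steel bush, 22 mm across, 14 mm high, standing on the bench; origin centre of its underside
Not all that is in view belongs to the job. Leave any purple or white look-alike of the lens_rest alone.

How it is judged:
On the way, in this order (a step that is already met when the one before it is completed fails the run):
1. the drawer is pushed fully home and has seated, with the lens still on its rest (value of joint drawer below 0.003 m and distance between lens and lens_rest below 0.04 m), for 0.3 s.
2. the tongs are taken up by the gripper, with the lens still on its rest (contact force between the fingers and tongs above 1 N and height (world z) of tongs above 0.012 m and distance between lens and lens_rest below 0.04 m), for 0.1 s.
3. the lens is lifted off its rest between the jaws of the tongs (contact force between lens and tongs above 1 N and distance between lens and tongs_jaws below 0.012 m and height (world z) of lens above 0.045 m), for 0.2 s.
At the end, for the whole second after the job is handed in: The drawer is home (within 3 mm). The gripper holds the tongs by the handles and the tongs alone hold the lens between their jaws (within 12 mm of the centred place), its underside at least 100 mm above the bench, level within 0.3 rad and still (value of joint drawer below 0.003 m and height (world z) of lens above 0.1 m and angle between lens's own z axis and vertical below 0.3 rad and distance between lens and tongs_jaws below 0.012 m and contact force between each of lens, the fingers and tongs above 1 N and linear speed of lens below 0.03 m/s and contact force between lens and the arm below 0.1 N and contact force between lens and the fingers below 0.1 N and height (world z) of tongs above 0.07 m); the arm keeps its last pose, push and grip.
It fails at once if the gripper or arm touches the lens itself (contact force between lens and the fingers above 0.3 N or contact force between lens and the arm above 0.3 N).
It fails at once if the lens falls to the bench (height (world z) of lens below 0.02 m).
It fails at once if another thing on the bench is moved by more than 30 mm (distance of any of brass_gauge, felt_disc, steel_bush from where it was at the start of the episode above 0.03 m).
It also fails if it takes over 56 s, if anything falls off the work surface, if the arm or the gripper's body presses on something with over 40 N, if the wrist force passes 120 N, or if a joint passes its speed limit or range.

ROBOT

A 7-joint arm with a two-finger parallel gripper is mounted at the origin on a cart in front of the work surface, level with it; the furniture and walls round the work are solid. World frame = base frame: x ahead of the robot, y to its left, z up, the work surface at z = 0. Lengths are in m, angles in rad, forces in N, time in s.
With the tool pointing down it reaches from about 0.425 to 0.95 m from the base axis. Payload 16.7 kg.
Tool frame: the origin (TCP) lies midway between the tips of the shut fingers; the grasp point (between the pads) lies 19 mm behind it; z points along the fingers, y is the direction in which the jaws open and shut (so a half turn about z gives the same grasp; the last joint's range is limited). The gripper opens to 94 mm and grips with 3 to 60 N. Pads are 16 mm wide; open, the fingers measure 119 mm over their backs; the gripper's body (75 mm by 177 mm) begins 78 mm behind the grasp point.
Start: joints at [-1.494, 0.426, 0.074, 1.606, -0.034, 1.111, -0.067], TCP at [0.151, 0.658, 0.205] pointing down, gripper open.
Joint ranges: [-2.85, 2.85], [-0.5, 2.14], [-1.23, 1.37], [0.21, 2.46], [-1.02, 4.16], [0.16, 2.05], [-2.73, 2.73]. Speed limits (rad/s): [1.89, 1.89, 2.39, 2.39, 3.01, 3.01, 3.01].

INTERFACE

Orientations are given as a unit quaternion [w, x, y, z].
In Python, from station import bot, imaging, order gives the robot as it stands.
- The arm moves only by the tool carry_out, never from a script. Its argument "targets" is a list of rows, each a list of 7 numbers: the shift along the tool's x, y, z in units of 30 mm (1.0 is 30 mm), then the turn, a rotation vector about the tool's x, y, z in units of 10 degrees (1.0 is 10 degrees), then the finger opening in mm, from 0 to 94. In form: [[dx, dy, dz, wx, wy, wz, jaw], ...]. A call has 1 to 20 rows; each row shifts and turns the pose as measured when the row begins, along the tool's axes as they then stand; what a row does not reach is not made up. A row lasts 1/8 s, in which the tool goes at most 62.5 mm and 10.7 degrees, less where a joint would pass 70% of its speed; a pose out of reach is approached as far as the arm can. A call is refused whole if a number of a shift passes 1 or a number of a turn 1, either way. A call with a gripper value outside its range is refused whole. The fingers move at their own pace and stop on an object; "grip_force" is the grip in N (left out, the last holds). Time passes only in rows, so rows that do not move let the fingers close. It gives the time, the measured TCP pose, the force and the opening at its end, in the units of the state.
- bot.sense(): the state, without advancing time (a new reading comes with each control period).
- imaging.capture(name): name is "scene" or "top"; returns a dict with "frame" (480x640x3 uint8, red, green, blue), "camera_matrix" (3x3 intrinsics, pixels), "k1" (the pictures are not rectified: a ray, as slopes to the right and down, at radius r is drawn at 1 + k1 r^2 times it, then the intrinsics apply), "R" (3x3) and "t" (3): a world point X has camera coordinates R X + t. Camera axes: x right, y down, z forward; pixel columns grow to the right and rows downward; lengths in m; the calibration is good to about 2 mm. A picture is of the moment at which its call begins. There is no depth.
- order.sign_off(): hands the job in, once; it reports no verdict.
The state is a dict: "t": time; "joint_pos": joint angles; "qd": joint speeds; "tau": joint torques, N m; "position": TCP position; "tcp_rot": TCP orientation; "ft_force": force on the tool from outside, world axes, zero at the start; "ft_torque": the same for the moment, N m; "gripper_width": finger opening in m.
Only numpy, scipy, OpenCV 4.12 (cv2) and the standard library are available. Lean on these libraries where they do the work, as an engineer would, in place of code of your own. Each camera call takes 0.05 s, during which the arm holds its last target.

## Working session

There is one attempt and no reset: what is moved stays moved. The work goes in short steps, Python scripts to look and compute and a tool call to move; the robot and the scene stay as the last step left them, time stands still between calls to the robot, and variables do not carry over. Pictures are saved under pics/ and viewed, and the job is handed in when it is done.

Besides the shell and the picture viewer there is one more tool, called after "Emit:" by a JSON object that holds its "api" and its "payload", one argument or row to a line. carry_out: Moves the arm, as the interface text tells. Its arguments: {"type":"object","properties":{"targets":{"type":"array","items":{"type":"array","items":{"type":"number"}}},"grip_force":{"type":"number"}},"required":["targets"]}

```bash
mkdir -p pics; ls; cat > h.py <<'E'
import numpy as np, cv2, json
from station import bot, imaging, order
from scipy.spatial.transform import Rotation as Ro
def cap(n,f):
    c=imaging.capture(n); cv2.imwrite('pics/'+f+'.png',cv2.cvtColor(c['frame'],cv2.COLOR_RGB2BGR)); 
    np.savez('pics/'+f+'.npz',**{k:np.array(v) for k,v in c.items()}); return c
def load(f): return dict(np.load('pics/'+f+'.npz'))
def world(c,uv,z):
    K=np.array(c['camera_matrix']);R=np.array(c['R']);t=np.array(c['t']);k1=float(c['k1'])
    uv=np.atleast_2d(np.array(uv,float)); out=[]
    for u,v in uv:
        d=np.linalg.solve(K,[u,v,1.])[:2]; r=np.linalg.norm(d); s=r
        for _ in range(50): s=r/(1+k1*s*s)
        d=d*(s/r if r>0 else 1)
        ray=R.T@np.array([d[0],d[1],1]); o=-R.T@t
        out.append(o+ray*(z-o[2])/ray[2])
    return np.array(out)
def proj(c,X):
    K=np.array(c['camera_matrix']);R=np.array(c['R']);t=np.array(c['t']);k1=float(c['k1'])
    p=np.atleast_2d(X)@R.T+t; d=p[:,:2]/p[:,2:]; r2=(d**2).sum(1,keepdims=True); d=d*(1+k1*r2)
    return np.c_[d,np.ones(len(d))]@K.T[:,:2]
def st():
    s=bot.sense(); print({k:np.round(s[k],4).tolist() for k in ['t','joint_pos','position','tcp_rot','ft_force','gripper_width']}); return s
E
python3 - <<'E'
from h import *
for n in ['scene','top']:
    c=cap(n,n+'0'); print(n,c['camera_matrix'],c['k1'],-np.array(c['R']).T@c['t'],c['R'])
st()
E
```

```text
pics
scene [[468.6809272    0.         311.99884877]
 [  0.         468.6809272  240.17856395]
 [  0.           0.           1.        ]] -0.10386255211133026 [ 0.23770697 -0.53588666  0.73218492] [[ 0.86580477 -0.50009056 -0.01707411]
 [-0.37617994 -0.6280201  -0.68123374]
 [ 0.32995568  0.59623836 -0.73186684]]
top [[451.37025524   0.         325.90855527]
 [  0.         451.37025524 237.84899908]
 [  0.           0.           1.        ]] -0.023811472884293867 [0.40790536 0.04333834 1.12796619] [[ 0.01474912 -0.99984948  0.00913642]
 [-0.99263939 -0.01574003 -0.12008033]
 [ 0.12020606 -0.00729809 -0.99272214]]
{'t': 0.1, 'joint_pos': [-1.4945, 0.4267, 0.0738, 1.6066, -0.0341, 1.1108, -0.0671], 'position': [0.1511, 0.6575, 0.2048], 'tcp_rot': [-0.0, 0.1127, 0.9936, -0.0006], 'ft_force': [0.4613, -0.3729, -0.1791], 'gripper_width': 0.0939}
```

View pics/scene0.png

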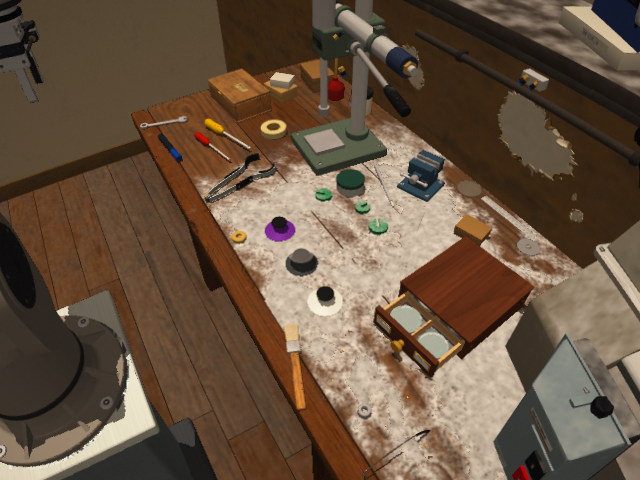

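View pics/top0.png

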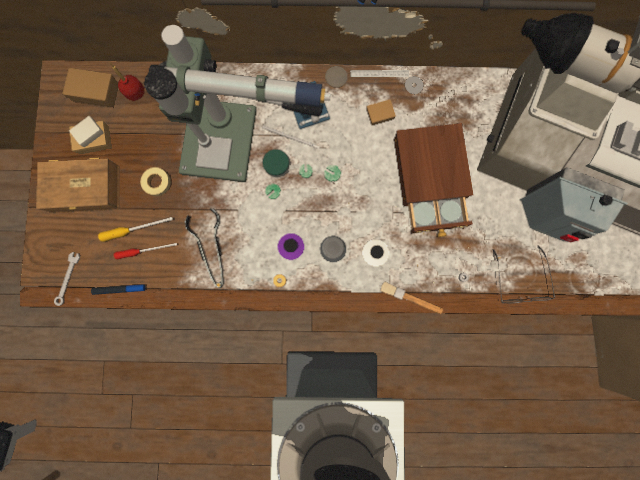

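```bash
python3 - <<'E'
from h import *
s=cv2.imread('pics/scene0.png');t=cv2.imread('pics/top0.png')
def cr(im,x0,y0,x1,y1,w,h): return cv2.resize(im[y0:y1,x0:x1],(w,h),interpolation=cv2.INTER_CUBIC)
a=cr(t,170,195,270,295,400,400)
b=cr(s,195,140,285,215,400,400*75//90)
c=cr(s,255,205,350,320,400*95//115*1,400)
d=cr(t,260,220,400,300,400,230)
L=np.zeros((600,800,3),np.uint8)
def put(im,x,y):
    h=min(im.shape[0],600-y);w=min(im.shape[1],800-x);L[y:y+h,x:x+w]=im[:h,:w]
put(cr(t,170,195,270,295,300,300),0,0);put(cr(s,195,140,285,215,360,300),300,0)
put(cr(t,260,220,400,300,400,229),0,310);put(cr(s,260,205,350,320,235,290),420,310)
cv2.imwrite('pics/crop1.png',L)
cv2.imwrite('pics/crop2.png',np.hstack([cr(t,385,115,485,245,400,520),cr(s,360,230,480,380,400,520)]))
E
```

```text
(no output)
```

View pics/crop1.png

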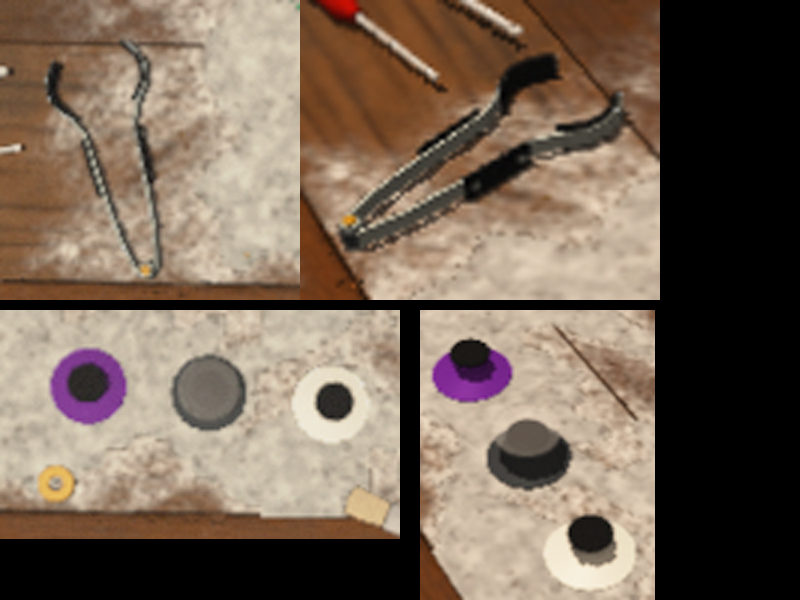

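View pics/crop2.png

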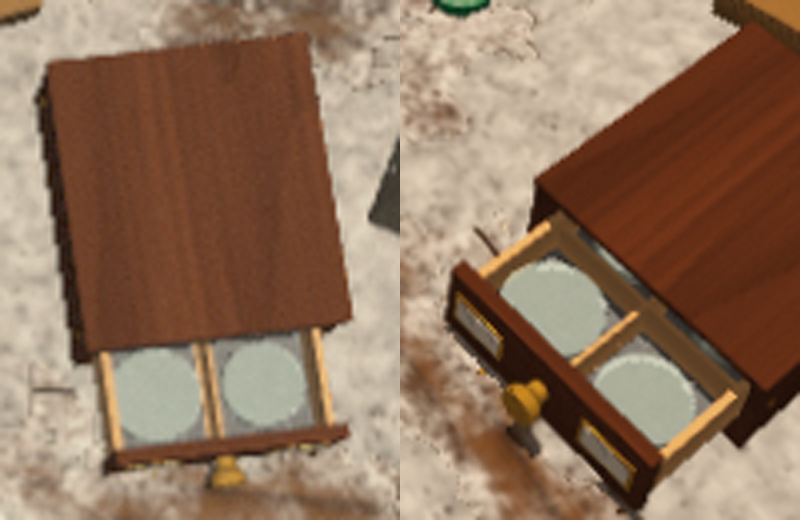

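```bash
python3 - <<'E'
from h import *
t=load('top0');s=load('scene0')
def P(c,l,z):
    for n,uv in l.items(): print(n,uv,np.round(world(c,uv,z)[0],4))
P(t,{'pivot':(219,285),'jl':(188,217),'jr':(212.7,209.5),'jl_bend':(187,225),'sleeveL':(202,251),'sleeveR':(218.5,246)},.018)
P(s,{'pivot':(195+48/4,140+222/4),'sleeveRtop':(195+200/4,140+165/4),'sleeveLtop':(195+150/4,140+130/4),'jr':(195+320/4,140+97/4),'jl':(195+255/4,140+57/4)},.018)
P(t,{'gauge':(280,281),'disc':(153,181)},.009)
P(t,{'lens':(260+209/400*140,220+(392-310)/229*80)},.037)
P(s,{'lens':(260+528/235*90-420/235*90,205+(439-310)/290*115)},.037)
P(s,{'restfoot':(260+(529-420)/235*90,205+(452-310)/290*115)},.008)
k=385,115
P(t,{'cabTL':(k[0]+48/4,k[1]+62/4),'cabTR':(k[0]+307/4,k[1]+33/4),'cabBR':(k[0]+352/4,k[1]+318/4),'cabBL':(k[0]+88/4,k[1]+352/4)},.064)
P(t,{'knob':(k[0]+228/4,k[1]+487/4)},.043)
P(t,{'drawerFL':(k[0]+108/4,k[1]+468/4),'drawerFR':(k[0]+348/4,k[1]+436/4)},.056)
P(s,{'knobface':(360+519/400*120,230+402/520*150)},.032)
E
```

```text
pivot (219, 285) [0.4221 0.2948 0.018 ]
jl (188, 217) [0.5891 0.3793 0.018 ]
jr (212.7, 209.5) [0.609  0.3186 0.018 ]
jl_bend (187, 225) [0.569  0.3807 0.018 ]
sleeveL (202, 251) [0.5048 0.3403 0.018 ]
sleeveR (218.5, 246) [0.5178 0.3001 0.018 ]
pivot (207.0, 195.5) [0.4218 0.2931 0.018 ]
sleeveRtop (245.0, 181.25) [0.5187 0.2935 0.018 ]
sleeveLtop (232.5, 172.5) [0.5063 0.3399 0.018 ]
jr (275.0, 164.25) [0.6094 0.3145 0.018 ]
jl (258.75, 154.25) [0.5927 0.3728 0.018 ]
gauge (280, 281) [0.4344 0.1468 0.009 ]
disc (153, 181) [0.6817 0.4759 0.009 ]
lens (333.15, 248.64628820960698) [0.5139 0.0173 0.037 ]
lens (301.3617021276596, 256.1551724137931) [0.5117 0.0041 0.037 ]
restfoot (301.74468085106383, 261.3103448275862) [0.5171 0.0141 0.008 ]
cabTL (397.0, 130.5) [ 0.8048 -0.135   0.064 ]
cabTR (461.75, 123.25) [ 0.8267 -0.2953  0.064 ]
cabBR (473.0, 194.5) [ 0.6479 -0.3183  0.064 ]
cabBL (407.0, 203.0) [ 0.6242 -0.1581  0.064 ]
knob (442.0, 236.75) [ 0.5464 -0.2469  0.043 ]
drawerFL (412.0, 232.0) [ 0.5551 -0.1711  0.056 ]
drawerFR (472.0, 224.0) [ 0.577  -0.3168  0.056 ]
knobface (515.7, 345.96153846153845) [ 0.7286 -0.3584  0.032 ]
```

```bash
cat > ov.py <<'E'
from h import *
def circ(x,y,z,r): a=np.linspace(0,2*np.pi,60); return np.c_[x+r*np.cos(a),y+r*np.sin(a),0*a+z]
def overlay(f,boxes,curves,out,S):
    im=cv2.imread('pics/'+f+'.png');c=load(f);x0,y0,x1,y1=boxes
    b=cv2.resize(im[y0:y1,x0:x1],None,fx=S,fy=S,interpolation=cv2.INTER_CUBIC)
    for X,col in curves:
        p=(proj(c,X)-[x0,y0]+.5)*S; cv2.polylines(b,[np.round(p).astype(int)],False,col,1,cv2.LINE_AA)
    return b
E
python3 - <<'E'
from ov import *
t=load('top0');x,y=.514,.0155
cur=[(circ(x,y,.0,.034),(0,0,255)),(circ(x,y,.037,.0265),(0,255,0)),(circ(x,y,.030,.017),(255,0,0))]
a=overlay('top0',(305,220,365,280),cur,'',6);b=overlay('scene0',(270,230,330,290),cur,'',6)
a0=overlay('top0',(305,220,365,280),[],'',6)[:240];b0=overlay('scene0',(270,230,330,290),[],'',6)[:240]
cv2.imwrite('pics/ov1.png',np.vstack([np.hstack([a,b]),np.hstack([a0,b0])]))
E
```

```text
(no output)
```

View pics/ov1.png

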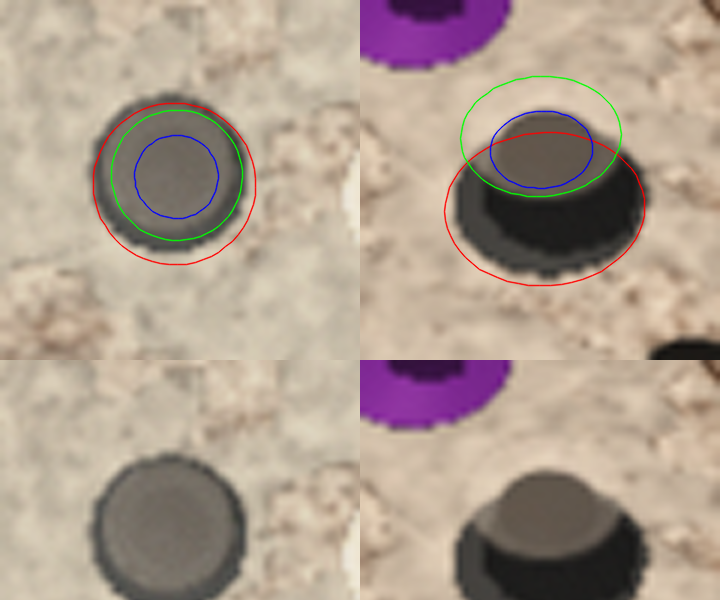

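```bash
python3 - <<'E'
from ov import *
t=load('top0');s=load('scene0')
print('foot top',world(t,(305+168.5/6-.5,220+173/6-.5),.006),'lens top',world(t,(305+169.5/6-.5,220+172/6-.5),.037))
x,y=.516,.0185
cur=[(circ(x,y,.006,.034),(0,0,255)),(circ(x,y,.037,.0265),(0,255,0)),(circ(x,y,.030,.017),(255,0,0))]
a=overlay('top0',(305,220,365,280),cur,'',6);b=overlay('scene0',(270,230,330,290),cur,'',6)
cv2.imwrite('pics/ov2.png',np.vstack([np.hstack([a,b])]))
# tongs model
def tong(ox,oy,th):
    T=lambda p:np.c_[np.array(p,float)[:,:2]@np.array([[np.cos(th),np.sin(th)],[-np.sin(th),np.cos(th)]])+[ox,oy],np.array(p)[:,2]]
    z=.018
    return [(T([[-.095,0,z],[.07,0,z]]),(0,255,255)),(T([[-.025,.0235,z],[.025,.0235,z],[.025,-.0235,z],[-.025,-.0235,z],[-.025,.0235,z]]),(0,0,255)),(T(circ(.07,0,z,.0265)),(0,255,0)),(T([[-.025,.0235,0],[.025,.0235,0],[.025,-.0235,0],[-.025,-.0235,0],[-.025,.0235,0]]),(255,0,0))]
cur=tong(.512,.320,.29)
a=overlay('top0',(175,200,245,295),cur,'',5.0);b=overlay('scene0',(200,145,285,205),cur,'',5)
L=np.zeros((480,780,3),np.uint8);L[:a.shape[0],:a.shape[1]]=a;L[:b.shape[0],355:355+b.shape[1]]=b
cv2.imwrite('pics/ov3.png',L)
E
```

```text
foot top [[0.51765522 0.0180337  0.006     ]] lens top [[0.51503567 0.01833339 0.037     ]]
```

View pics/ov2.png

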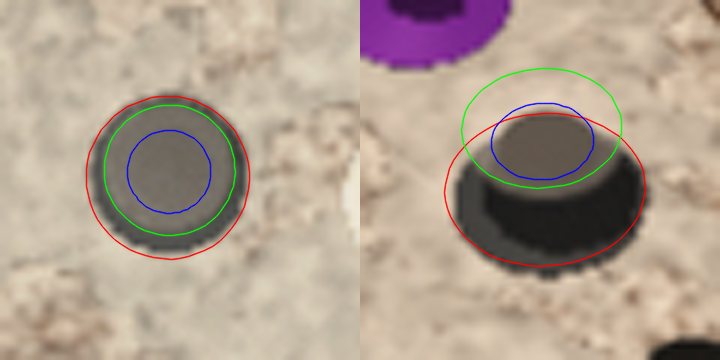

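View pics/ov3.png

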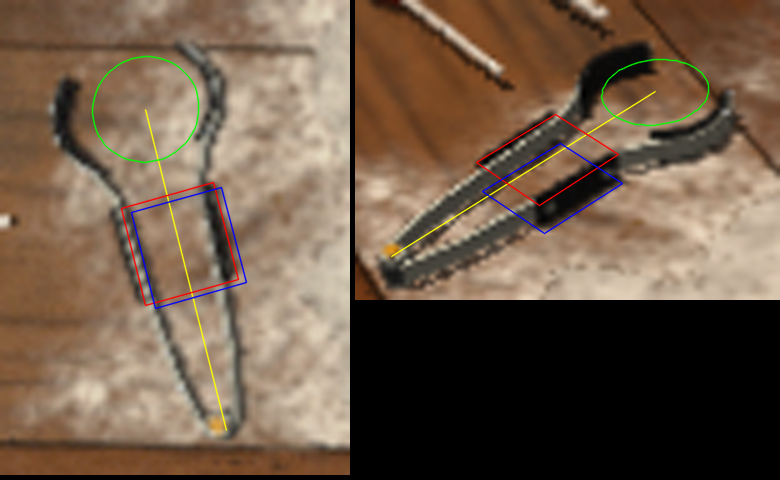

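```bash
cat >> ov.py <<'E'
def tong(ox,oy,th,z0=0,w=.0235):
    T=lambda p:np.c_[np.array(p,float)[:,:2]@np.array([[np.cos(th),np.sin(th)],[-np.sin(th),np.cos(th)]])+[ox,oy],np.array(p)[:,2]+z0]
    z=.018
    R=lambda z:[[-.025,w,z],[.025,w,z],[.025,-w,z],[-.025,-w,z],[-.025,w,z]]
    return [(T([[-.095,0,z],[.07,0,z]]),(0,255,255)),(T(R(z)),(0,0,255)),(T(circ(.07,0,z,.0265)),(0,255,0)),(T(R(0)),(255,0,0))]
E
python3 - <<'E'
from ov import *
cur=tong(.514,.323,.285)
a=overlay('top0',(175,200,245,295),cur,'',5.0);b=overlay('scene0',(200,145,285,205),cur,'',5)
L=np.zeros((480,780,3),np.uint8);L[:a.shape[0],:a.shape[1]]=a;L[:b.shape[0],355:355+b.shape[1]]=b
cv2.imwrite('pics/ov4.png',L)
# knob
s=load('scene0');t=load('top0')
print(world(s,(360+(519-400)/400*120,230+402/520*150),.032), world(t,(385+226/4,115+487/4),.032))
th=np.arctan2(-(.3183-.2953)*-1,.6479-.8267); print('cab ang',np.arctan2(-.2953+.3183,.8267-.6479),np.arctan2(-.135+.1581,.8048-.6242),np.arctan2(.8267-.8048,-(-.2953+.135)),)
E
```

```text
[[ 0.55260391 -0.25021388  0.032     ]] [[ 0.54783345 -0.24857628  0.032     ]]
cab ang 0.12793279681190173 0.12721621706788794 0.13577824984864417
```

View pics/ov4.png

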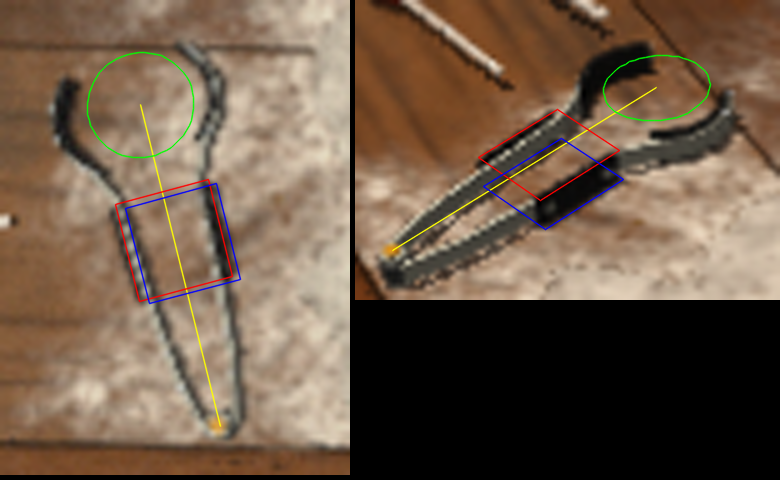

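Candidates for the target:
- **Rest with the lens:** dark foot at top (333,249). The look-alikes are purple (291,246) and white (376,253), both showing a bare black post. The dark rest has a clear disc over its post, so it is the right one.
- **Tongs:** top (205,247), with the orange pivot and black sleeves. The wire-like thing at top (520,275) is not them.
- **Knob:** top (441,236).

Measurements:

| Thing | Position (m) | Angle (rad) |
|---|---|---|
| Lens | (.516, .018) | – |
| Tongs | (.514, .322) | .28 |
| Knob | (.550, -.249) | .13 |

All agree with the given sizes.

Emit:
{"api": "carry_out", "payload": {
  "targets": [
    [-0.97,-0.58,0,0,0,0,0],
    [-0.97,-0.58,0,0,0,0,0],
    [-0.97,-0.58,0,0,0,0,0],
    [-0.97,-0.58,0,0,0,0,0],
    [-0.97,-0.58,0,0,0,0,0],
    [-0.97,-0.58,0,0,0,0,0],
    [-0.97,-0.58,0,0,0,0,0],
    [-0.97,-0.58,0,0,0,0,0],
    [-0.97,-0.58,0,0,0,0,0],
    [-0.97,-0.58,0,0,0,0,0],
    [-0.97,-0.58,0,0,0,0,0]
  ],
  "grip_force": 20
}}

```text
t: 1.48
position: [0.4251, 0.3911, 0.2016]
tcp_rot: [-0.001, 0.11, 0.994, -0.003]
ft_force: [0.1, -0.1, -0.0]
gripper_width: 0.0006
```

Emit:
{"api": "carry_out", "payload": {
  "targets": [
    [-0.33,-0.95,0,0,0,0,0],
    [-0.33,-0.95,0,0,0,0,0],
    [-0.33,-0.95,0,0,0,0,0],
    [-0.33,-0.95,0,0,0,0,0],
    [-0.33,-0.95,0,0,0,0,0],
    [-0.33,-0.95,0,0,0,0,0],
    [-0.33,-0.95,0,0,0,0,0],
    [-0.33,-0.95,0,0,0,0,0],
    [-0.33,-0.95,0,0,0,0,0],
    [-0.33,-0.95,0,0,0,0,0],
    [-0.33,-0.95,0,0,0,0,0],
    [-0.33,-0.95,0,0,0,0,0],
    [-0.33,-0.95,0,0,0,0,0],
    [-0.33,-0.95,0,0,0,0,0]
  ]
}}

```text
t: 3.22
position: [0.4721, -0.0441, 0.2027]
tcp_rot: [-0.003, 0.111, 0.994, -0.005]
ft_force: [0.2, 0.3, 1.2]
gripper_width: 0.0005
```

```bash
cat >> h.py <<'E'
def rem(pos,xang,zt=None):
    s=bot.sense(); q=s['tcp_rot']; R=Ro.from_quat([q[1],q[2],q[3],q[0]]).as_matrix()
    xa=np.arctan2(R[1,0],R[0,0])
    tgt=np.array([[np.cos(xang),np.sin(xang),0],[np.sin(xang),-np.cos(xang),0],[0,0,-1]]).T
    rv=Ro.from_matrix(R.T@tgt).as_rotvec(degrees=True)/10
    d=R.T@(np.array(pos)-s['position'])/.03
    d2=tgt.T@(np.array(pos)-s['position'])/.03
    print('t',round(s['t'],2),'pos',np.round(s['position'],4),'xang',round(xa,3),'gw',round(s['gripper_width'],4),'j',np.round(s['joint_pos'],2),'\n shift now-axes',np.round(d,2),'target-axes',np.round(d2,2),'turn',np.round(rv,2))
E
python3 - <<'E'
from h import *
rem([.50,-.256,.12],np.pi+.13)
E
```

```text
t 3.23 pos [ 0.4721 -0.0441  0.2027] xang 2.919 gw 0.0005 j [-0.53  0.1   0.52  2.06 -0.05  1.    1.36] 
 shift now-axes [-2.48 -6.65  2.81] target-axes [-0.01 -7.12  2.76] turn [-0.05 -0.04 -2.02]
```

Emit:
{"api": "carry_out", "payload": {
  "targets": [
    [0,0,0.4,0,0,-1,0],
    [0,0,0.4,0,0,-1,0],
    [0,-0.9,0.25,0,0,0,0],
    [0,-0.9,0.25,0,0,0,0],
    [0,-0.9,0.25,0,0,0,0],
    [0,-0.9,0.25,0,0,0,0],
    [0,-0.9,0.25,0,0,0,0],
    [0,-0.9,0.25,0,0,0,0],
    [0,-0.9,0.25,0,0,0,0],
    [0,-0.8,0.2,0,0,0,0]
  ]
}}

```text
t: 4.47
position: [0.5001, -0.2627, 0.1181]
tcp_rot: [-0.005, -0.07, 0.998, -0.004]
ft_force: [0.8, 0.7, 0.5]
gripper_width: 0.0005
```

```bash
python3 - <<'E'
from h import *
c=cap('scene','scene1')
rem([.50,-.256,.022],np.pi+.13)
E
```

```text
t 4.53 pos [ 0.4997 -0.2655  0.1177] xang -3.004 gw 0.001 j [-0.08  0.39  0.56  1.96 -0.25  0.87  2.32] 
 shift now-axes [-0.09  0.34  3.19] target-axes [-0.05  0.31  3.19] turn [-0.05 -0.06  0.04]
```

View pics/scene1.png

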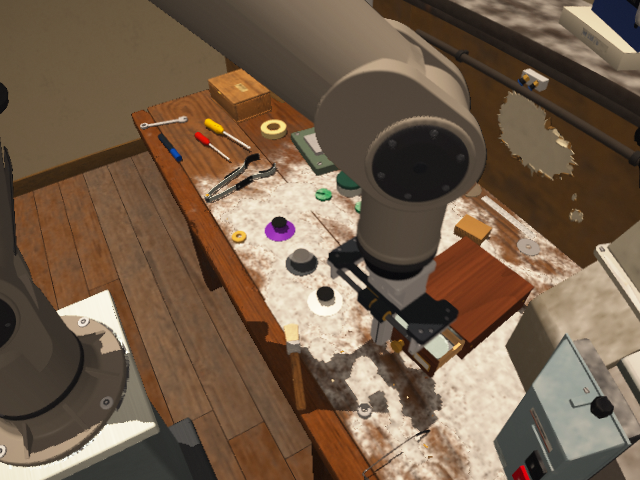

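The picture shows the shut fingers at about (380,325), just in front of the knob at (397,345).

Emit:
{"api": "carry_out", "payload": {
  "targets": [
    [0,0.2,0.8,0,0,0,0],
    [0,0.1,0.8,0,0,0,0],
    [0,0,0.8,0,0,0,0],
    [0,0,0.75,0,0,0,0]
  ]
}}

```text
t: 5.03
position: [0.4979, -0.2583, 0.021]
tcp_rot: [-0.004, -0.068, 0.998, -0.005]
ft_force: [1.0, 0.0, -0.5]
gripper_width: 0.0007
```

```bash
python3 - <<'E'
from h import *
cap('scene','scene2')
rem([.54,-.251,.022],np.pi+.13)
a=cv2.imread('pics/scene2.png')[270:390,330:490]; cv2.imwrite('pics/s2c.png',cv2.resize(a,None,fx=5,fy=5))
E
```

```text
t 5.08 pos [ 0.4965 -0.2576  0.0185] xang -3.006 gw 0.0008 j [-0.02  0.53  0.47  2.03 -0.36  0.67  2.39] 
 shift now-axes [-1.46  0.02 -0.13] target-axes [-1.46  0.03 -0.12] turn [-0.05 -0.07  0.03]
```

View pics/s2c.png

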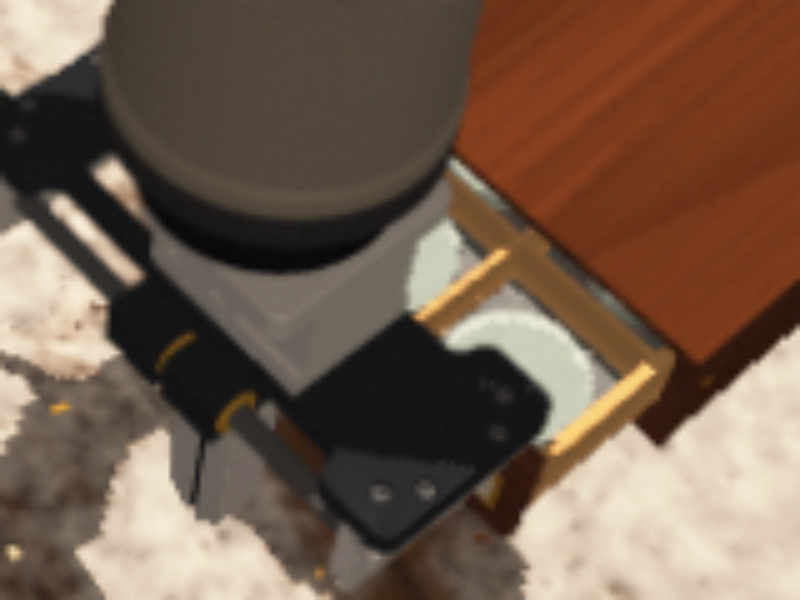

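Emit:
{"api": "carry_out", "payload": {
  "targets": [
    [-0.5,0,-0.15,0,0,0,0],
    [-0.5,0,0,0,0,0,0],
    [-0.5,0,0,0,0,0,0],
    [-0.5,0,0,0,0,0,0],
    [-0.4,0,0,0,0,0,0]
  ]
}}

```text
t: 5.7
position: [0.574, -0.247, 0.0247]
tcp_rot: [-0.005, -0.068, 0.998, -0.005]
ft_force: [-1.4, -0.3, 0.5]
gripper_width: 0.0002
```

```bash
python3 - <<'E'
from h import *
cap('top','top3')
rem([.615,-.241,.022],np.pi+.13);print(bot.sense()['ft_force'])
a=cv2.imread('pics/top3.png')[100:300,340:540]; cv2.imwrite('pics/t3c.png',cv2.resize(a,None,fx=3,fy=3))
E
```

```text
t 5.75 pos [ 0.5756 -0.2464  0.0247] xang -3.004 gw 0.0008 j [-0.05  0.61  0.47  1.87 -0.37  0.76  2.32] 
 shift now-axes [-1.33  0.    0.08] target-axes [-1.33  0.01  0.09] turn [-0.05 -0.05  0.04]
[ 0.70955935  0.58590904 -0.1508738 ]
```

View pics/t3c.png

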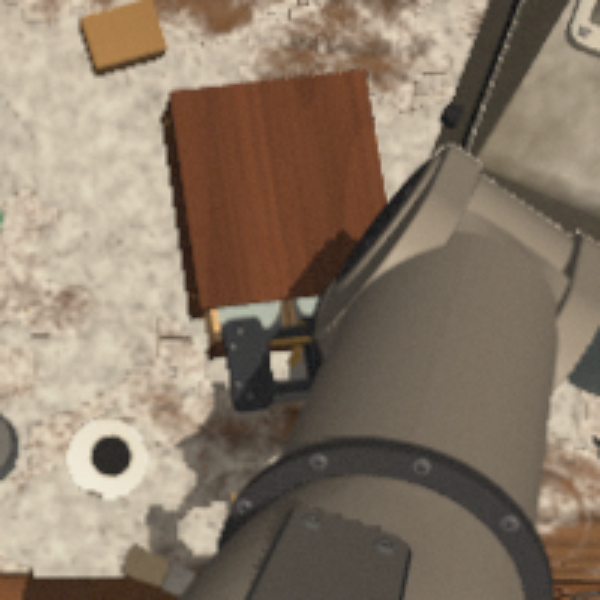

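The drawer is moving in: its remaining opening is visible at crop (215,325) and the fingers bear on the knob. I'm pushing further.

Emit:
{"api": "carry_out", "payload": {
  "targets": [
    [-0.3,0,0,0,0,0,0],
    [-0.3,0,0,0,0,0,0],
    [-0.3,0,0,0,0,0,0]
  ]
}}

```text
t: 6.12
position: [0.6024, -0.243, 0.0243]
tcp_rot: [-0.005, -0.068, 0.998, -0.004]
ft_force: [-6.2, 0.1, 4.7]
gripper_width: 0.0007
```

Emit:
{"api": "carry_out", "payload": {
  "targets": [
    [-0.2,0,0,0,0,0,0]
  ]
}}

```text
t: 6.25
position: [0.6085, -0.2422, 0.0241]
tcp_rot: [-0.006, -0.068, 0.998, -0.004]
ft_force: [0.1, -0.5, 0.4]
gripper_width: 0.0004
```

Emit:
{"api": "carry_out", "payload": {
  "targets": [
    [-0.2,0,0,0,0,0,0]
  ]
}}

```text
t: 6.38
position: [0.6105, -0.242, 0.0237]
tcp_rot: [-0.009, -0.067, 0.998, -0.004]
ft_force: [-44.0, 1.3, 35.2]
gripper_width: 0.0002
```

Emit:
{"api": "carry_out", "payload": {
  "targets": [
    [-0.2,0,0,0,0,0,0]
  ]
}}

```text
t: 6.5
position: [0.6104, -0.2423, 0.0232]
tcp_rot: [-0.014, -0.066, 0.998, -0.002]
ft_force: [-40.6, 1.0, 29.6]
gripper_width: -0.0001
```

The force rose to 6 N, dropped to 0, then met a hard stop, so the catch has seated. I'm backing off.

Emit:
{"api": "carry_out", "payload": {
  "targets": [
    [0.3,0,0,0,0,0,0],
    [0.6,0,0,0,0,0,0],
    [0.8,0,-0.3,0,0,0,0],
    [0.5,0,-0.9,0,0,0,0],
    [0,0,-1,0,0,0,0],
    [0,0.3,-1,0,0,0,0],
    [0,0.9,-1,0,0,0,40],
    [0,1,-0.9,0,0,0,70],
    [0,1,0,0,0,0,70],
    [0,1,0,0,0,0,70],
    [0,1,0,0,0,0,70]
  ]
}}

```text
t: 7.88
position: [0.5292, -0.0934, 0.1838]
tcp_rot: [-0.01, -0.063, 0.998, -0.002]
ft_force: [0.5, -0.6, 0.2]
gripper_width: 0.0469
```

```bash
python3 - <<'E'
from h import *
cap('top','top4');cap('scene','scene4')
rem([.514,.322,.17],np.pi+.28);print(bot.sense()['ft_force'])
a=cv2.imread('pics/top4.png')[100:300,340:540]; b=cv2.imread('pics/scene4.png')[220:380,350:550]
cv2.imwrite('pics/t4c.png',np.hstack([cv2.resize(a,(400,400)),cv2.resize(b,(400,320))[:400] if 0 else cv2.copyMakeBorder(cv2.resize(b,(400,320)),0,80,0,0,0)]))
E
```

```text
t 7.97 pos [ 0.5292 -0.0911  0.1835] xang -3.011 gw 0.055 j [-0.42  0.26  0.56  1.95 -0.15  1.    1.91] 
 shift now-axes [-1.3  13.72  0.39] target-axes [-3.32 13.37  0.45] turn [-0.   -0.13 -0.85]
[-0.03283208 -0.29128121 -0.24330391]
```

View pics/t4c.png

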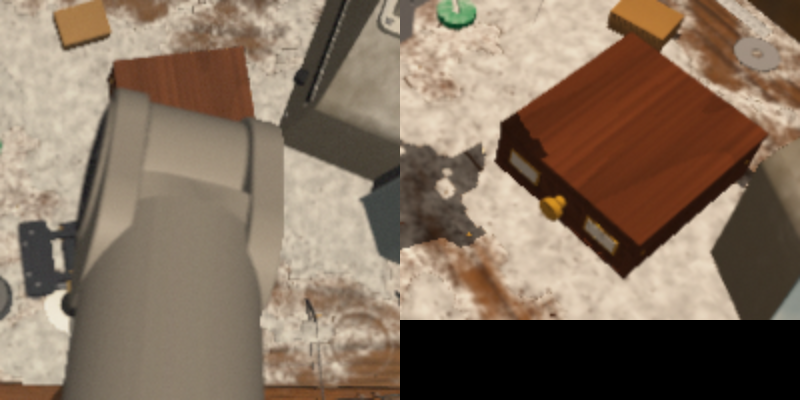

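The drawer front is flush with the cabinet, and the knob is at crop (552,208). Now I go to the tongs.

Emit:
{"api": "carry_out", "payload": {
  "targets": [
    [0,0.3,0,0,-0.1,-0.85,78],
    [-0.24,0.96,0,0,0,0,78],
    [-0.24,0.96,0,0,0,0,78],
    [-0.24,0.96,0,0,0,0,78],
    [-0.24,0.96,0,0,0,0,78],
    [-0.24,0.96,0,0,0,0,78],
    [-0.24,0.96,0,0,0,0,78],
    [-0.24,0.96,0,0,0,0,78],
    [-0.24,0.96,0,0,0,0,78],
    [-0.24,0.96,0,0,0,0,78],
    [-0.24,0.96,0,0,0,0,78],
    [-0.24,0.96,0,0,0,0,78],
    [-0.24,0.96,0,0,0,0,78],
    [-0.24,0.96,0,0,0,0,78]
  ]
}}

```text
t: 9.72
position: [0.5213, 0.3086, 0.1862]
tcp_rot: [0.004, -0.136, 0.991, 0.001]
ft_force: [0.5, -0.2, -0.1]
gripper_width: 0.0779
```

```bash
python3 - <<'E'
from ov import *
cap('scene','scene5')
rem([.514,.322,.012],np.pi+.28);print(bot.sense()['ft_force'])
cv2.imwrite('pics/s5c.png',overlay('scene5',(180,100,320,220),tong(.514,.322,.28),'',5))
E
```

```text
t 9.78 pos [0.5204 0.3132 0.186 ] xang -2.864 gw 0.0779 j [-0.92  0.34  0.34  1.81 -0.13  1.01  1.32] 
 shift now-axes [0.17 0.33 5.8 ] target-axes [0.12 0.34 5.8 ] turn [ 0.01  0.05 -0.02]
[-3.75625336  4.19095576 -0.47562233]
```

View pics/s5c.png

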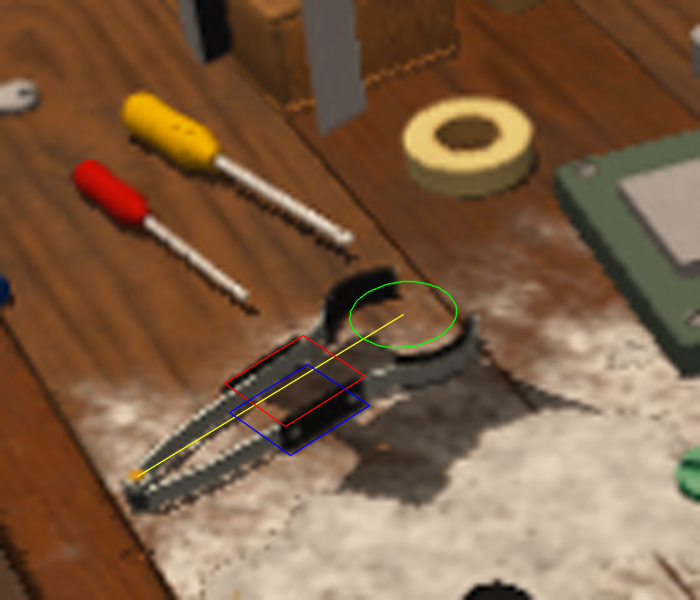

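The model overlay sits on the tongs, with the sleeves at crop (290,395). I'm descending.

Emit:
{"api": "carry_out", "payload": {
  "targets": [
    [0.12,0.3,0.8,0,0,0,78],
    [0,0,0.9,0,0,0,78],
    [0,0,0.9,0,0,0,78],
    [0,0,0.9,0,0,0,78],
    [0,0,0.9,0,0,0,78],
    [0,0,0.6,0,0,0,78]
  ]
}}

```text
t: 10.52
position: [0.5202, 0.3221, 0.0334]
tcp_rot: [0.007, -0.138, 0.99, 0.003]
ft_force: [1.3, -0.3, -0.3]
gripper_width: 0.078
```

```bash
python3 - <<'E'
from ov import *
cap('scene','scene6')
rem([.514,.322,.005],np.pi+.28)
cv2.imwrite('pics/s6c.png',overlay('scene6',(180,100,320,220),[],'',5))
E
```

```text
t 10.57 pos [0.5194 0.3216 0.0315] xang -2.865 gw 0.0779 j [-0.88  0.53  0.28  1.91 -0.21  0.71  1.37] 
 shift now-axes [0.18 0.06 0.88] target-axes [0.17 0.06 0.88] turn [ 0.02  0.07 -0.02]
```

View pics/s6c.png

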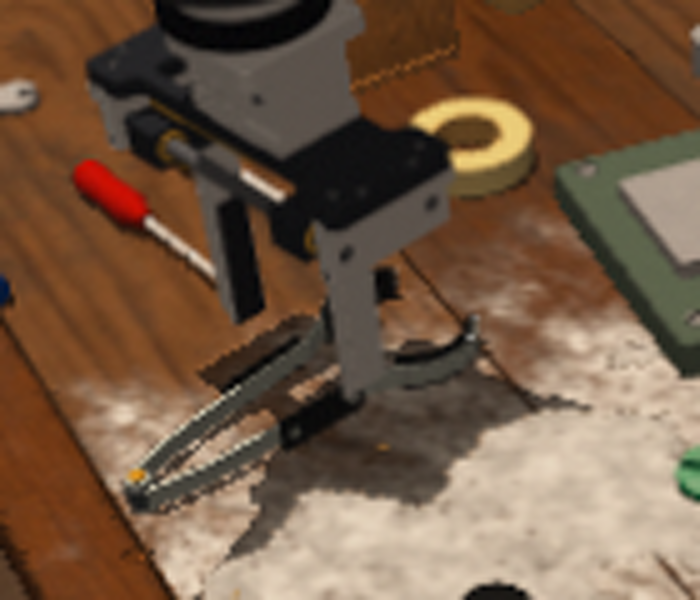

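Emit:
{"api": "carry_out", "payload": {
  "targets": [
    [0.18,0.06,0.45,0,0.06,0,78],
    [0,0,0.4,0,0,0,78],
    [0,0,0,0,0,0,60]
  ],
  "grip_force": 40
}}

```text
t: 10.95
position: [0.5144, 0.3222, 0.0052]
tcp_rot: [0.001, -0.138, 0.99, 0.002]
ft_force: [0.4, 0.8, 1.2]
gripper_width: 0.0712
```

Emit:
{"api": "carry_out", "payload": {
  "targets": [
    [0,0,0,0,0,0,50],
    [0,0,0,0,0,0,44],
    [0,0,0,0,0,0,44],
    [0,0,0,0,0,0,44]
  ]
}}

```text
t: 11.45
position: [0.5152, 0.3228, 0.0067]
tcp_rot: [0.002, -0.138, 0.99, 0.002]
ft_force: [-0.2, -0.6, -0.2]
gripper_width: 0.0442
```

```bash
python3 - <<'E'
from ov import *
cap('scene','scene7')
rem([.514,.322,.005],np.pi+.28);print(bot.sense()['ft_force'])
cv2.imwrite('pics/s7c.png',overlay('scene7',(180,100,320,220),[],'',5))
E
```

```text
t 11.5 pos [0.5152 0.3229 0.0067] xang -2.865 gw 0.0441 j [-0.87  0.57  0.26  1.92 -0.23  0.67  1.38] 
 shift now-axes [ 0.05 -0.02  0.06] target-axes [ 0.05 -0.02  0.06] turn [ 0.02  0.03 -0.02]
[-0.75199546  0.20239079 -0.10511741]
```

View pics/s7c.png

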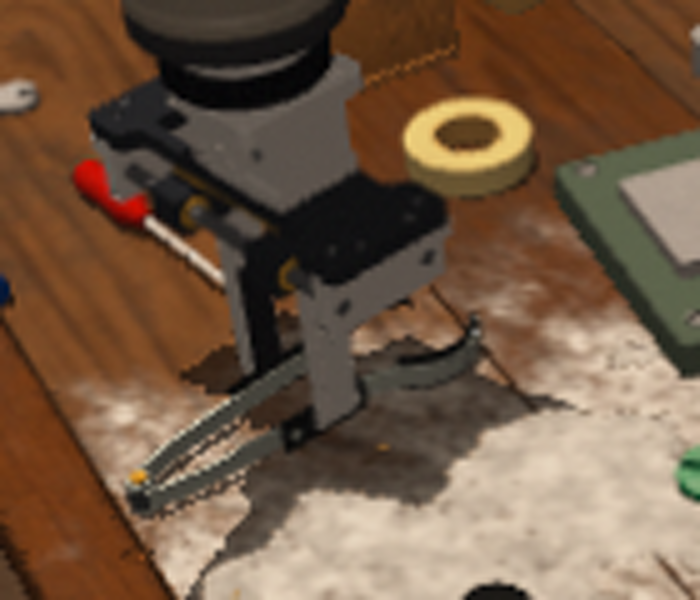

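Emit:
{"api": "carry_out", "payload": {
  "targets": [
    [0,0,-0.3,0,0,0,44],
    [0,0,-0.5,0,0,0,44],
    [0,0,-0.8,0,0,0,44],
    [0,0,-0.8,0,0,0,44],
    [0,0,-0.8,0,0,0,44],
    [0,0,0,0,0,0,44]
  ]
}}

```text
t: 12.25
position: [0.5155, 0.3224, 0.1106]
tcp_rot: [0.003, -0.138, 0.99, 0.003]
ft_force: [0.3, 0.9, -0.8]
gripper_width: 0.0444
```

```bash
python3 - <<'E'
from ov import *
cap('scene','scene8');cap('top','top8')
s=bot.sense();rem([.514,.322,.1],np.pi+.28);print(s['ft_force'])
x,y,z=s['position']
c=tong(x,y,.277,z-.0067,.022)
a=overlay('scene8',(195,80,315,200),c,'',5)
b=overlay('scene8',(195,80,315,200),[],'',5)
cv2.imwrite('pics/s8c.png',a);cv2.imwrite('pics/s8d.png',b)
cv2.imwrite('pics/t8c.png',overlay('top8',(150,180,270,300),c,'',5))
E
```

```text
t 12.35 pos [0.5145 0.3218 0.1085] xang -2.865 gw 0.0446 j [-0.91  0.43  0.31  1.87 -0.17  0.86  1.34] 
 shift now-axes [0.02 0.01 0.28] target-axes [0.02 0.01 0.28] turn [ 0.02  0.03 -0.02]
[ 0.411831   -0.26438552 -0.67717914]
```

View pics/s8c.png

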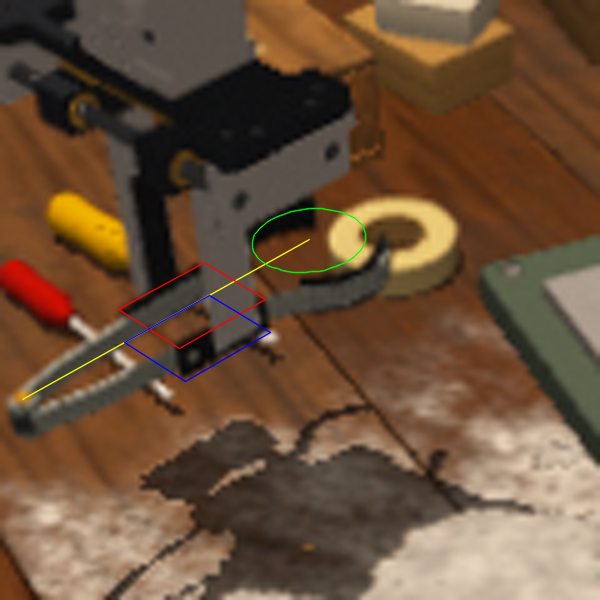

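View pics/t8c.png

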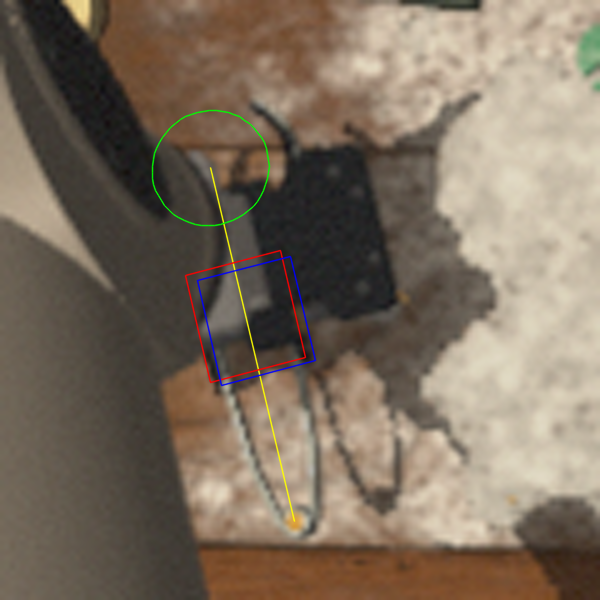

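The tongs are lifted level. The overlay at TCP fits the pivot at top crop (295,522) and at scene crop (20,398), so the tongs' origin is about at TCP and the underside is at TCP z - 6.7 mm. I'm carrying them over the lens.

Emit:
{"api": "carry_out", "payload": {
  "targets": [
    [0.2,-0.4,0,0,0,0,44],
    [0.42,-0.81,0,0,0,0,44],
    [0.42,-0.81,0,0,0,0,44],
    [0.42,-0.81,0,0,0,0,44],
    [0.42,-0.81,0,0,0,0,44],
    [0.42,-0.81,0,0,0,0,44],
    [0.42,-0.81,0,0,0,0,44],
    [0.42,-0.81,0,0,0,0,44],
    [0.42,-0.81,0,0,0,0,44],
    [0.42,-0.81,0,0,0,0,44],
    [0.42,-0.81,0,0,0,0,44],
    [0.42,-0.81,0,0,0,0,44],
    [0.2,-0.4,0,0,0,0,44],
    [0,0,0,0,0,0,44]
  ]
}}

```text
t: 14.1
position: [0.4347, -0.0221, 0.0993]
tcp_rot: [-0.006, -0.134, 0.991, -0.001]
ft_force: [0.1, 1.7, -0.1]
gripper_width: 0.0439
```

```bash
python3 - <<'E'
from ov import *
cap('scene','scene9');cap('top','top9')
s=bot.sense();rem([.449,-.001,.06],np.pi+.28);print(s['ft_force'])
x,y,z=s['position']
q=s['tcp_rot'];R=Ro.from_quat([q[1],q[2],q[3],q[0]]).as_matrix();xa=np.arctan2(R[1,0],R[0,0])+np.pi
print('jaws',x+.07*np.cos(xa),y+.07*np.sin(xa))
c=tong(x,y,xa,z-.0067,.022)
l=[(circ(.516,.0185,.037,.0265),(255,255,0))]
cv2.imwrite('pics/s9.png',np.hstack([overlay('scene9',(240,190,350,290),c+l,'',3.5),overlay('top9',(270,180,380,280),c+l,'',3.5)]))
cv2.imwrite('pics/s9b.png',np.hstack([overlay('scene9',(240,190,350,290),[],'',3.5),overlay('top9',(270,180,380,280),[],'',3.5)]))
E
```

```text
t 14.2 pos [ 0.4352 -0.021   0.0994] xang -2.87 gw 0.0442 j [-0.51  0.19  0.46  2.24 -0.12  0.75  1.87] 
 shift now-axes [-0.64  0.52  1.3 ] target-axes [-0.63  0.51  1.31] turn [-0.   -0.07 -0.05]
[ 0.46120941 -0.30358788 -1.21905681]
jaws 0.5026053580443266 -0.002264119702092452
```

View pics/s9.png

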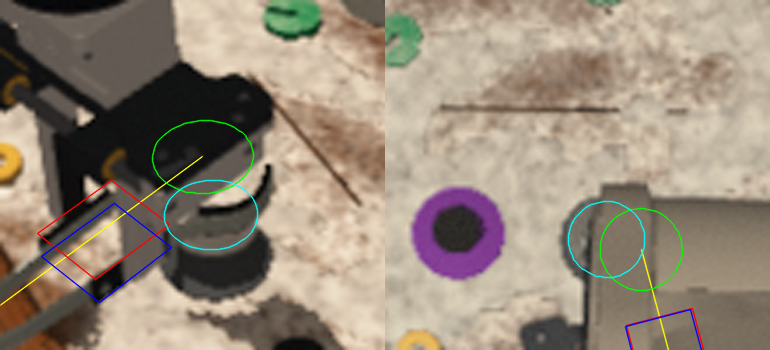

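View pics/s9b.png

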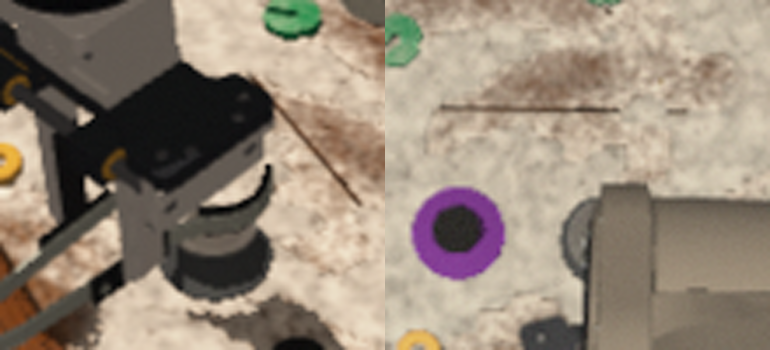

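I overshot, as expected from the rows sent. I'm correcting by (-0.63, 0.5) and descending partway.

Emit:
{"api": "carry_out", "payload": {
  "targets": [
    [-0.32,0.25,0,0,-0.06,-0.05,44],
    [-0.28,0.23,0,0,0,0,44],
    [0,0,0.4,0,0,0,44],
    [0,0,0.3,0,0,0,44],
    [0,0,0,0,0,0,44]
  ]
}}

```text
t: 14.82
position: [0.4498, 0.0017, 0.0761]
tcp_rot: [-0.001, -0.142, 0.99, -0.0]
ft_force: [0.0, -0.9, -1.8]
gripper_width: 0.0442
```

```bash
cat > look.py <<'E'
from ov import *
import sys
n=sys.argv[1]
cap('scene','scene'+n)
s=bot.sense();rem([.4477,-.0023,.0312],np.pi+.28);print(s['ft_force'])
x,y,z=s['position']
q=s['tcp_rot'];R=Ro.from_quat([q[1],q[2],q[3],q[0]]).as_matrix();xa=np.arctan2(R[1,0],R[0,0])+np.pi
print('jaws',x+.07*np.cos(xa),y+.07*np.sin(xa),'zaxis',R[:,2])
c=tong(x,y,xa,z-.0067,.022)
l=[(circ(.515,.017,.037,.0265),(255,255,0)),(circ(.515,.017,0.0,.034),(255,255,0))]
B=(250,200,340,290)
cv2.imwrite('pics/look'+n+'.png',np.hstack([overlay('scene'+n,B,c+l,'',4.4),overlay('scene'+n,B,[],'',4.4)]))
E
python3 look.py 10
```

```text
t 14.88 pos [0.4499 0.0017 0.0764] xang -2.857 gw 0.0441 j [-0.52  0.25  0.42  2.23 -0.16  0.69  1.88] 
 shift now-axes [ 0.11 -0.11  1.51] target-axes [ 0.11 -0.11  1.51] turn [-0.   -0.01  0.03]
[0.7993517  0.76797138 0.5721442 ]
jaws 0.5171308883254444 0.021316062809736018 zaxis [-1.43679752e-03 -5.77804202e-04 -9.99998801e-01]
```

View pics/look10.png

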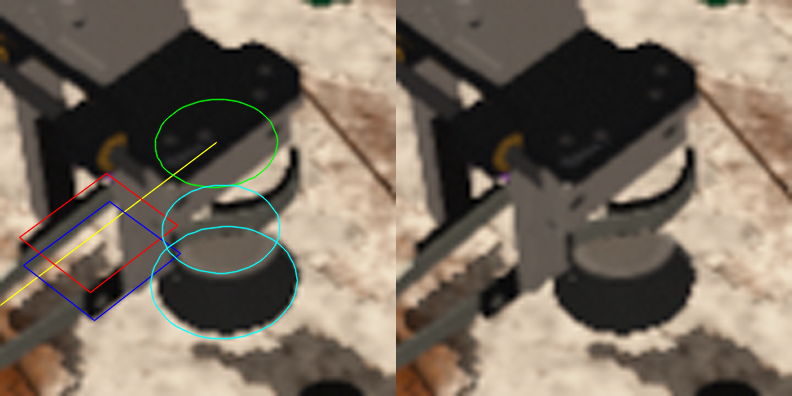

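```bash
python3 - <<'E'
from h import *
s=load('scene10');p=proj(s,np.array([[.515,.017,.037]]))[0]
for d in [(1,1),(1.2,1.5)]: print(world(s,p+d,.037))
print(proj(s,[[.515,.017,.037],[.525,.017,.037],[.515,.027,.037]]))
# bigger crop of original lens, contrast-stretched
im=cv2.imread('pics/scene0.png')[240:280,280:325].astype(float)
im=np.clip((im-20)*2,0,255).astype(np.uint8)
c=load('scene0')
b=cv2.resize(im,None,fx=16,fy=14.5*16/14.5,interpolation=cv2.INTER_NEAREST)
from ov import circ
for z,r,col,(x,y) in [(.037,.0265,(0,255,0),(.513,.016)),(.030,.0265,(0,255,255),(.513,.016)),(.03,.017,(255,0,0),(.513,.016)),(.008,.022,(255,0,255),(.513,.016)),(.0,.034,(0,0,255),(.513,.016))]:
    q=(proj(c,circ(x,y,z,r))-[280,240]+.5)*16; cv2.polylines(b,[np.round(q).astype(int)],False,col,1)
cv2.imwrite('pics/lz.png',b)
E
```

```text
[[0.51541805 0.01366595 0.037     ]]
[[0.51511647 0.01230864 0.037     ]]
[[299.6313349  251.28892163]
 [304.02220403 249.361215  ]
 [297.20610625 248.0735003 ]]
```

View pics/lz.png

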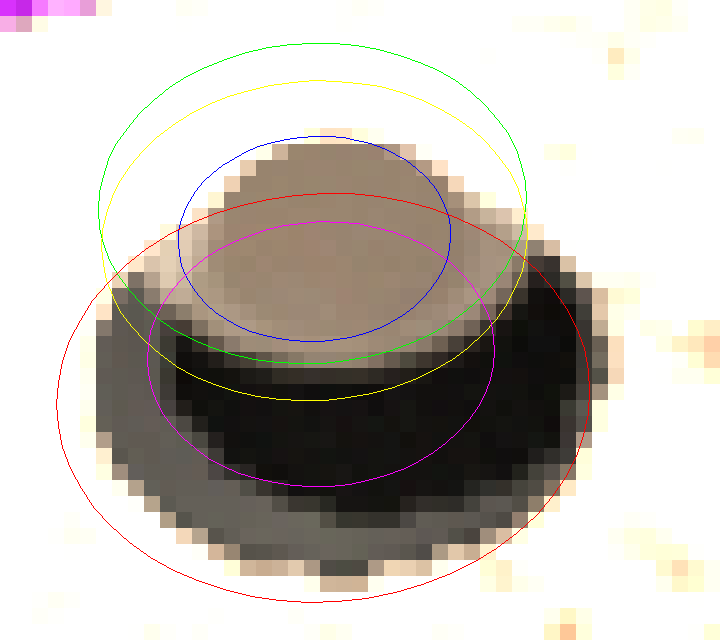

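Foot and post in the scene view give (.516, .014), while the top view gives (.516, .018). I'll use (.516, .0165), which is within the ±7 mm jaw clearance.

Emit:
{"api": "carry_out", "payload": {
  "targets": [
    [0.08,-0.13,0,0,0,0,44],
    [0,0,0.3,0,0,0,44],
    [0,0,0.3,0,0,0,44],
    [0,0,0.2,0,0,0,44],
    [0,0,0,0,0,0,44]
  ]
}}

```text
t: 15.5
position: [0.4485, -0.0036, 0.0508]
tcp_rot: [-0.001, -0.141, 0.99, -0.0]
ft_force: [-0.0, 0.3, 0.6]
gripper_width: 0.0442
```

```bash
sed -i 's/.4477,-.0023,.0312/.4487,-.0028,.0312/; s/\.515,\.017/.516,.0165/g' look.py; python3 look.py 11
```

```text
t 15.55 pos [ 0.4487 -0.0036  0.0511] xang -2.858 gw 0.0439 j [-0.49  0.3   0.41  2.25 -0.2   0.62  1.92] 
 shift now-axes [-0.01  0.03  0.66] target-axes [-0.01  0.03  0.66] turn [-0.   -0.01  0.02]
[-0.38935345 -0.66281366 -0.70945097]
jaws 0.5158800466509212 0.016002498067091652 zaxis [-9.44159087e-04 -4.23778304e-04 -9.99999464e-01]
```

View pics/look11.png

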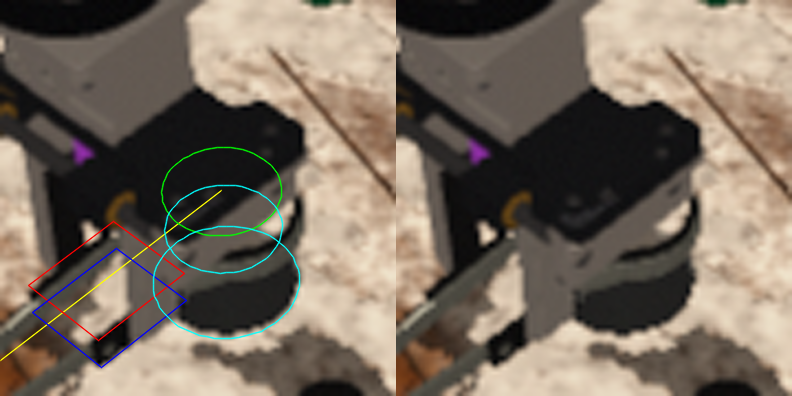

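The right jaw passes in front of and around the rest at crop (265,250), which looks consistent. I'll descend in small steps and watch the force.

Emit:
{"api": "carry_out", "payload": {
  "targets": [
    [0,0,0.2,0,0,0,44],
    [0,0,0.15,0,0,0,44]
  ]
}}

```text
t: 15.8
position: [0.4491, -0.0034, 0.0404]
tcp_rot: [0.0, -0.141, 0.99, -0.0]
ft_force: [-0.3, -1.2, -0.4]
gripper_width: 0.0442
```

Emit:
{"api": "carry_out", "payload": {
  "targets": [
    [0,0,0.15,0,0,0,44],
    [0,0,0.1,0,0,0,44]
  ]
}}

```text
t: 16.05
position: [0.4491, -0.0034, 0.0322]
tcp_rot: [-0.0, -0.142, 0.99, -0.0]
ft_force: [-0.3, 0.4, -0.4]
gripper_width: 0.0439
```

```bash
python3 look.py 12
```

```text
t 16.1 pos [ 0.4489 -0.0034  0.032 ] xang -2.858 gw 0.0442 j [-0.47  0.34  0.39  2.26 -0.23  0.58  1.95] 
 shift now-axes [0.   0.02 0.03] target-axes [0.   0.02 0.03] turn [-0.   -0.    0.02]
[-0.98789208 -0.11634077 -0.78444131]
jaws 0.5161158115445149 0.016193933949271058 zaxis [-3.56318087e-04 -2.33474819e-04 -9.99999909e-01]
```

View pics/look12.png

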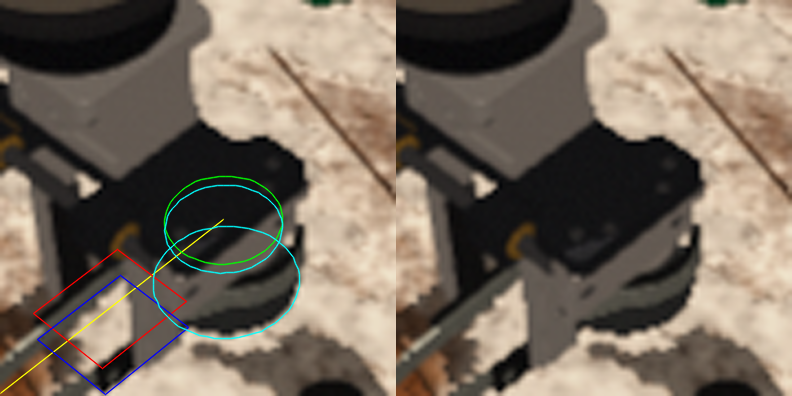

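No contact so far and the height is right. I'm closing gradually.

Emit:
{"api": "carry_out", "payload": {
  "targets": [
    [0,0,0,0,0,0,42],
    [0,0,0,0,0,0,40],
    [0,0,0,0,0,0,38],
    [0,0,0,0,0,0,37]
  ]
}}

```text
t: 16.6
position: [0.4491, -0.0034, 0.0322]
tcp_rot: [-0.0, -0.142, 0.99, -0.0]
ft_force: [-0.3, 0.3, -0.2]
gripper_width: 0.0372
```

Emit:
{"api": "carry_out", "payload": {
  "targets": [
    [0,0,0,0,0,0,35],
    [0,0,0,0,0,0,33],
    [0,0,0,0,0,0,30],
    [0,0,0,0,0,0,30]
  ]
}}

```text
t: 17.1
position: [0.4491, -0.0034, 0.0323]
tcp_rot: [0.0, -0.141, 0.99, -0.0]
ft_force: [0.1, 0.3, -1.1]
gripper_width: 0.0367
```

The fingers stopped at 36.7 mm (36 expected for the fit), so the lens is gripped. I'm lifting gently.

Emit:
{"api": "carry_out", "payload": {
  "targets": [
    [0,0,-0.1,0,0,0,30],
    [0,0,-0.2,0,0,0,30],
    [0,0,-0.3,0,0,0,30],
    [0,0,-0.3,0,0,0,30],
    [0,0,-0.3,0,0,0,30],
    [0,0,-0.3,0,0,0,30],
    [0,0,0,0,0,0,30]
  ]
}}

```text
t: 17.98
position: [0.4495, -0.0033, 0.0813]
tcp_rot: [0.001, -0.141, 0.99, 0.0]
ft_force: [-0.7, -0.3, -0.5]
gripper_width: 0.0364
```

```bash
sed -i 's/250,200,340,290/240,170,340,270/' look.py; python3 look.py 13
```

```text
t 18.02 pos [ 0.4493 -0.0034  0.0809] xang -2.858 gw 0.0364 j [-0.52  0.24  0.43  2.23 -0.16  0.69  1.88] 
 shift now-axes [0.02 0.02 1.66] target-axes [0.01 0.02 1.66] turn [-0.    0.01  0.02]
[-0.61603289 -0.14036455 -2.14285411]
jaws 0.5165228998259359 0.01624704033261265 zaxis [ 9.61917591e-04  2.63870541e-04 -9.99999503e-01]
```

View pics/look13.png

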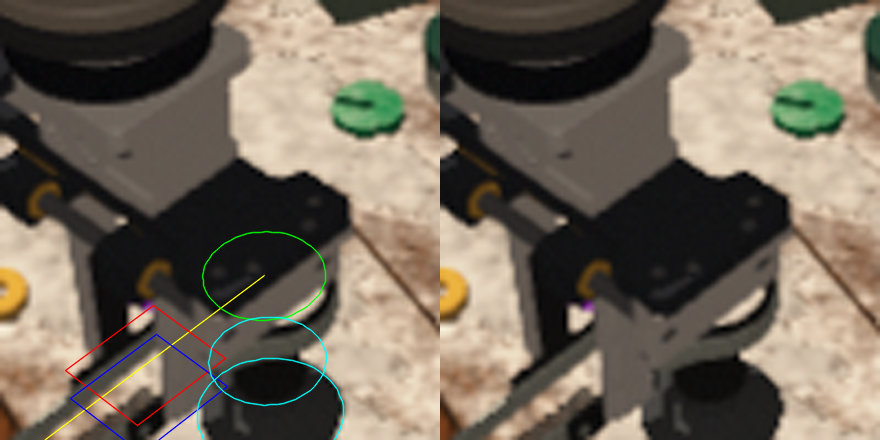

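The post at crop (270,380) is now bare black, so the lens went up with the jaws. I'm raising it to about 0.15 m.

Emit:
{"api": "carry_out", "payload": {
  "targets": [
    [0,0,-0.2,0,0,0,30],
    [0,0,-0.4,0,0,0,30],
    [0,0,-0.4,0,0,0,30],
    [0,0,-0.4,0,0,0,30],
    [0,0,-0.4,0,0,0,30],
    [0,0,-0.3,0,0,0,30],
    [0,0,-0.1,0,0,0,30],
    [0,0,0,0,0,0,30],
    [0,0,0,0,0,0,30],
    [0,0,0,0,0,0,30],
    [0,0,0,0,0,0,30]
  ]
}}

```text
t: 19.4
position: [0.4486, -0.0035, 0.1509]
tcp_rot: [-0.0, -0.141, 0.99, -0.0]
ft_force: [-0.2, 0.5, -0.8]
gripper_width: 0.0364
```

```bash
sed -i 's/240,170,340,270/240,140,360,290/;s/4\.4/3.3/g' look.py; python3 look.py 14; python3 -c "
from h import *
st();cap('top','top14')"
```

```text
t 19.45 pos [ 0.4486 -0.0035  0.1509] xang -2.858 gw 0.0369 j [-0.56  0.12  0.46  2.17 -0.07  0.87  1.8 ] 
 shift now-axes [-0.01  0.02  3.99] target-axes [-0.01  0.02  3.99] turn [-0.   -0.    0.02]
[-0.77894994  0.38371713 -0.60920866]
jaws 0.5158252475273115 0.01608192405427032 zaxis [-5.24113584e-04 -2.51662455e-04 -9.99999831e-01]
{'t': 19.45, 'joint_pos': [-0.5593, 0.1181, 0.4597, 2.1721, -0.0685, 0.8652, 1.7967], 'position': [0.4486, -0.0035, 0.1509], 'tcp_rot': [-0.0003, -0.1414, 0.9899, -0.0001], 'ft_force': [-0.7789, 0.3837, -0.6092], 'gripper_width': 0.0369}
```

View pics/look14.png

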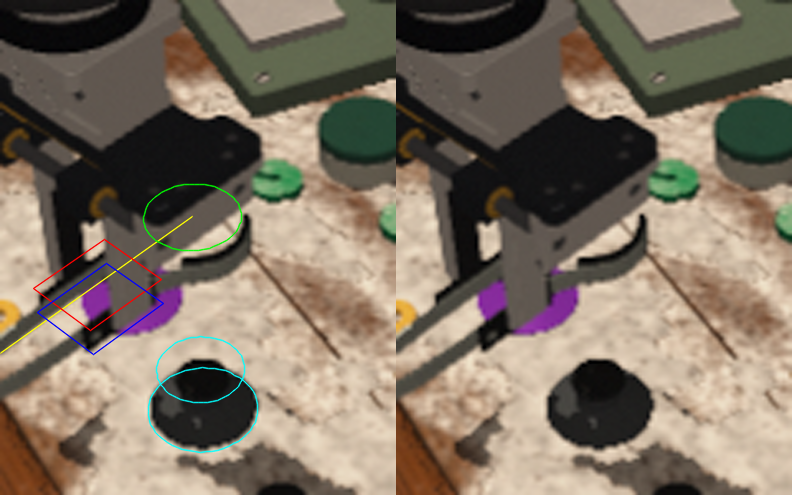

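View pics/top14.png

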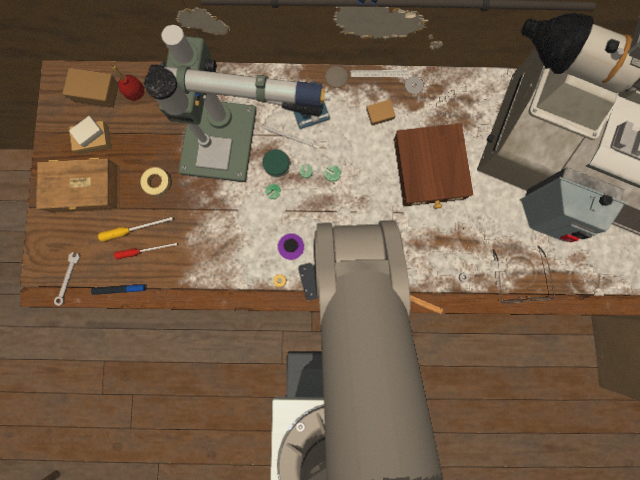

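View pics/scene14.png

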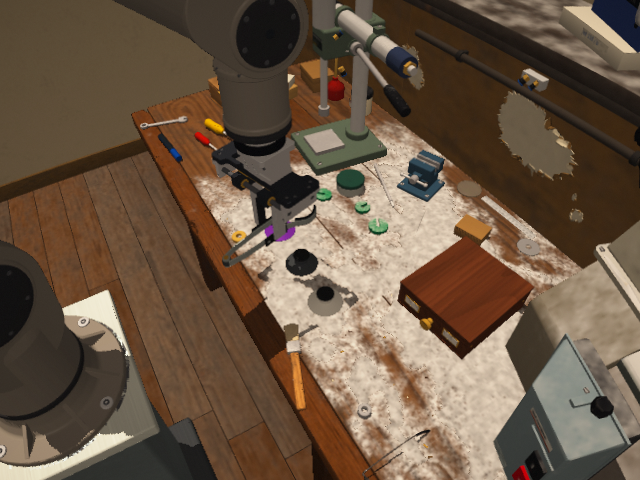

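The rest is bare (scene 302,262), the drawer is home, and the bystanders are unmoved. The fingers hold at 36.5 mm; empty jaws would shut to about 27. The lens is in the jaws at about 0.15 m, so I'm handing in.

```bash
python3 -c "
from h import *
print(order.sign_off()); st()"
```

```text
the job is handed in; nothing more can be done
None
the job is handed in; nothing more can be done
```

I pushed the drawer home, picked the tongs up by their sleeves, closed them round the lens and lifted it level. I handed the job in at 19.5 s with the lens held at about 0.15 m.

**Drawer:** the push peaked at 6 N over the catch, fell to 0, then met the hard stop. The wrist read about 44 N sideways and 35 N upwards at the stop for two rows. That is above the 40 N limit if it counts for the finger push, and I could not tell whether it does. The pictures afterwards show the drawer front flush.

**Lens and tongs:** at the last check the fingers were stopped at 36.4 to 36.9 mm with a 40 N grip, where 36 mm is expected round the lens and about 27 mm if empty. The post was bare in the pictures, and the tool was within 0.001 rad of vertical.

**Not confirmed:**
- **Lens in the jaws:** the clear lens could not be seen directly there. That it is held rests on the finger opening and the bare post.
- **Lens position:** the two cameras differed by about 4 mm in y (.014 against .018). I used .0165, within the ±7 mm jaw clearance.
- **Bystanders:** they looked unmoved in the final pictures, but I did not measure them.

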